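Bolt the tempering tank's cover past its spring catch

ROBOT

A 6-joint arm with a two-finger parallel gripper is mounted at the origin on the work surface. World frame = base frame: x ahead of the robot, y to its left, z up, the work surface at z = 0. Lengths are in m, angles in rad, forces in N, time in s.
With the tool pointing down it reaches from about 0.325 to 0.85 m from the base axis. Payload 4.4 kg.
Tool frame: the origin (TCP) lies at the very end of the fingers, on their centre line; the grasp point (between the pads) lies 19 mm behind it; z points along the fingers, y is the line along which they close (so a half turn about z gives the same grasp; the last joint's range is limited). The gripper opens to 94 mm and grips with 3 to 60 N. Pads are 16 mm wide; open, the fingers measure 119 mm over their backs; the gripper's body (75 mm by 177 mm) begins 78 mm behind the grasp point.
Start: joints at [1.032, 0.207, 1.542, -0, 1.393, -0.15], TCP at [0.218, 0.532, 0.205] pointing down, gripper open.
Joint ranges: [-2.73, 2.73], [-0.86, 2.22], [0.23, 2.46], [-1.11, 4.25], [0.08, 2.63], [-2.82, 2.82]. Speed limits (rad/s): [2.79, 2.79, 3.14, 3.14, 3.14, 3.14].

INTERFACE

Orientations are given as a unit quaternion [w, x, y, z].
In Python, from bench import telemetry, cams, close_job, nets gives the robot as it stands. The module is installed in compiled form; this text tells all that it offers.
- The arm moves only by the tool send_rows, never from a script. Its argument "deltas" is one flat list of numbers, 7 for each row, row after row: the gripper's target within -1 to 1 (shut at 1, half-way at 0, fully open at -1), then the shift along the world's x, y, z each as a share of 0.25 m, from -1 to 1, then the turn, a rotation vector about the world's x, y, z each as a share of 90 degrees, from -1 to 1. In form: [claw, tx, ty, tz, wx, wy, wz, claw, tx, ty, tz, wx, wy, wz, ...]. A call has exactly 8 rows; each row shifts and turns the commanded pose from where the row before left it; what a row does not reach is not made up. A row lasts 1/10 s, in which the tool goes at most 50 mm and 8.59 degrees, less where a joint would pass 70% of its speed; a pose out of reach is approached as far as the arm can. A call with a number of a shift or a turn outside -1 to 1 is refused whole. A call with a gripper value outside its range is refused whole. The fingers move at their own pace and stop on an object; the grip force is fixed at half the most. Time passes only in rows, so rows that do not move let the fingers close, or fill a call up. It gives the time, the measured TCP pose, the force, the opening and the grip force at its end, in the units of the state.
- telemetry.observe(): the state, without advancing time (a new reading comes with each control period).
- cams.capture(name): name is "side" or "top"; returns the picture (400x640x3 uint8, red, green, blue); there is no depth.
- cams.camera_params(name): a dict with "K" (3x3 intrinsics, pixels), "R" (3x3) and "t" (3): a world point X has camera coordinates R X + t. Camera axes: x right, y down, z forward; pixel columns grow to the right and rows downward; lengths in m; the calibration is good to about 2 mm. A picture is of the moment at which its call begins. camera_params takes no time and is no camera call.
- close_job(): hands the job in; it is judged then, once.
Trained networks look in the newest picture that a camera, given by its name, has taken for a name from the list of things; names that differ only in an ending like _2 or _b are one class to them, and where a whole thing is asked for, a point or a joint stands for the part that bears it (a point fixed in the world has none). Each returns a list of dicts, best first, with "confidence" (0 to 1); they miss things now and then, are a little off and sometimes report something else, mostly with a low value. They report only what shows in the picture. A call takes as long as a camera call.
- nets.boxes_of(query, camera): "bbox" ([left, top, right, bottom] in pixels, round what is visible of it).
The state is a dict: "clock": time; "joint_pos": joint angles; "qd": joint speeds; "joint_efforts": joint torques, N m; "tcp_pos": TCP position; "orientation": TCP orientation; "contact_force": force on the tool from outside, world axes, zero at the start; "ft_torque": the same for the moment, N m; "gripper_width": finger opening in m; "grasp_force": force on a finger pad.
Only numpy, scipy, OpenCV 4.12 (cv2) and the standard library are available. Lean on these libraries where they do the work, as an engineer would, in place of code of your own. Each camera call takes 0.05 s, during which the arm holds its last target. There are 200 camera calls.

TASK

Lock the cover of the chocolate tempering tank: press the long spring catch right down with one fingertip and, keeping it down the whole way, push the bolt's upright lug with the other fingertip until the bolt is fully home in its keeper, then let the catch spring back up and take the hand away. Only press and push: lift nothing, do not raise the cover, and leave the jar, the cup, the mould and the spatula where they stand.

Things in the scene. Friction and masses are not known exactly. Their poses are not given: they have to be found in the camera images.
- latch (a point): Point on the latch's base plate on the cover, above machine's origin. The latch frame: all latch sizes are given here in mm; z 0 is the plate's top, 110 mm above the table. x points from the tank's front (control panel, cover handle) to its rear deck, y left towards the keeper (the way the bolt shoots), z up.
- machine: The tank: stainless cabinet 350 x 400 mm, 100 mm high, fixed on the table at a varying place and yaw. Axes as latch, which lies 110 mm straight above this origin (on the table). The keeper, a bracket with an eye on its left rim (x 22..58, y 170..190, top at z 39 in the latch frame), receives the bolt's tip.
- catch_top (a point): Centre of the catch's flat top. The catch is a plain metal strip, 30 x 130 mm, lying along y beside the bolt, on its front side: x -50..-20, y -85..+45, top at z 34 when up. A fingertip can slide along it while pressing. Axes as latch; it sinks with the catch.
- catch (a joint): How far the catch is pressed, m: 0 up, 0.012 right down (hard stop). Its spring pushes back with 1.6 N (up) to 6.4 N (down). A stop block on its side (x -18..28, y -16..15, top z 27 when up) blocks the lug until pressed 4 mm; keep it pressed over 6 mm, best about 10, while the bolt travels. Once the bolt is home and the catch let go, the block rises behind the lug.
- lug_back (a point): Centre of the back face (the one to push, looking to -y) of the bolt's upright lug: a plate x 18..56, 10 mm thick along y, z 23..48, on a small foot. Face at y -30 with the bolt drawn, +20 when home. Moves with the bolt. Fingertips 75 mm apart (centre to centre, along x) stand on the catch strip (x -35) and behind the lug (x 40) at once.
- bolt_tip (a point): Left end of the bolt, a 12 mm round bar along y at x 40, its axis at z 10, top at z 16, so a fingertip at the height of the pressed catch (z 22 to 28) clears it and still meets the lug. The tip is at y 150 drawn, 200 home. The bar runs through low guides, tops at z 20, at y -95, 75 and 105.
- bolt (a joint): How far the bolt is shot, m: 0 drawn, 0.050 fully home (hard stop). Slides along +y with about 1.5 N friction; no spring. Starts at 0 to 0.002.
- cover_handle (a point): Top of the cover's lifting handle, a 100 mm wide U-shaped bar along y at x -123, top at z 29 in the latch frame. Not to be used.
- cover (a joint): Opening of the cover, rad: 0 shut; its hinge is at the rear and its own weight keeps it shut. The latch rides on it.
- jar: Amber glass jar, 52 mm across, 55 mm high, standing on the tank's rear deck (x 85..200 in the latch frame, 10 mm below the plate's top); origin under its centre. Leave alone.
- cup: Small steel cup, 56 mm across, 50 mm high, on the tank's rear deck; origin under its centre. Leave alone.
- mould: Clear chocolate mould, 135 x 240 mm, 24 mm high, on the table beside the tank; origin under its centre. Leave alone.
- spatula: Blue-handled spatula, lying flat on the table at the other side of the tank; origin under its middle. Leave alone.

How it is judged:
On the way, in this order (a step that is already met when the one before it is completed fails the run):
1. the catch is pressed down by the fingers (at least 6 mm) with the bolt still drawn (value of joint catch above 0.006 m and value of joint bolt below 0.008 m and contact force between the fingers and catch above 0.5 N), for 0.1 s.
2. the bolt is on its way, pushed by the fingers, while they hold the catch down (value of joint catch above 0.006 m and value of joint bolt between 0.012 and 0.044 m and contact force between the fingers and catch above 0.5 N and contact force between the fingers and bolt above 0.3 N).
3. the bolt is home with the catch still held down (value of joint catch above 0.006 m and value of joint bolt above 0.0465 m and contact force between the fingers and catch above 0.5 N), for 0.05 s.
At the end, for the whole second after the job is handed in: The bolt is home (within 5 mm of its stop, at rest), the catch has sprung back up (within 1.5 mm), the cover is shut, and jar, cup, mould and spatula are within 25 mm of where they stood (value of joint bolt above 0.045 m and value of joint catch below 0.0015 m and value of joint cover below 0.02 rad and velocity of joint bolt below 0.005 m/s and distance of each of jar, cup, mould, spatula from where it was at the start of the episode below 0.025 m); the robot touches nothing.
It fails at once if the bolt is between drawn and home while the catch is not held down (pressed less than 6 mm) (value of joint bolt between 0.008 and 0.044 m and value of joint catch below 0.006 m).
It fails at once if the cover is lifted (value of joint cover above 0.03 rad).
It fails at once if the jar, the cup, the mould or the spatula is moved or lifted (distance of any of jar, cup, mould, spatula from where it was at the start of the episode above 0.025 m).
It also fails if it takes over 48 s, if anything falls off the work surface, if the arm or the gripper's body presses on something with over 40 N, if the wrist force passes 120 N, or if a joint passes its speed limit or range.

## Working session

There is one attempt and no reset: what is moved stays moved. The work goes in short steps, Python scripts to look and compute and a tool call to move; the robot and the scene stay as the last step left them, time stands still between calls to the robot, and variables do not carry over. Pictures are saved under pics/ and viewed, at most 10 in all, crops included, and the job is handed in when it is done.

Besides the shell and the picture viewer there is one more tool, called after "Call:" as name(argument=value, ...), one argument or row to a line, values as JSON. send_rows: Moves the arm, as the interface text tells. Its arguments: {"type":"object","properties":{"deltas":{"type":"array"}},"required":["deltas"]}

```bash
mkdir -p pics; python3 - <<'E'
from bench import telemetry,cams,nets
import cv2
s=telemetry.observe();print({k:s[k] for k in('clock','tcp_pos','orientation','gripper_width','contact_force')})
for c in('top','side'):
    im=cams.capture(c);cv2.imwrite(f'pics/{c}0.png',im[:,:,::-1])
    p=cams.camera_params(c);print(c,p)
    for q in('machine','catch_top','lug_back','bolt_tip','cover_handle','latch'):
        for d in nets.boxes_of(q,c)[:2]:print(c,q,[round(float(v)) for v in d['bbox']],round(d['confidence'],2))
E
```

```text
{'clock': 0.0, 'tcp_pos': array([0.21755108, 0.53136813, 0.20430246]), 'orientation': array([-3.77556798e-04,  1.93171963e-01,  9.81164245e-01, -1.08376491e-03]), 'gripper_width': 0.09417044698859024, 'contact_force': array([ 0.72696147, -0.00941179,  0.40892379])}
top {'K': array([[477.92759614,   0.        , 313.4791173 ],
       [  0.        , 477.92759614, 200.56462874],
       [  0.        ,   0.        ,   1.        ]]), 'R': array([[ 0.0095107 , -0.99994632,  0.00411023],
       [-0.9930421 , -0.00992736, -0.11734071],
       [ 0.11737521, -0.00296564, -0.99308321]]), 't': array([-0.00906878,  0.64296588,  1.88385393])}
top machine [265, 171, 371, 266] 0.58
top catch_top [310, 217, 339, 239] 0.92
top catch_top [265, 171, 373, 265] 0.7
top lug_back [281, 211, 354, 221] 0.64
top bolt_tip [142, 223, 204, 266] 0.62
top bolt_tip [278, 207, 357, 219] 0.59
top cover_handle [274, 198, 364, 270] 0.69
top latch [260, 170, 375, 270] 0.78
side {'K': array([[375.49403435,   0.        , 319.37052888],
       [  0.        , 375.49403435, 199.55236409],
       [  0.        ,   0.        ,   1.        ]]), 'R': array([[ 0.912816  , -0.40811062, -0.0145831 ],
       [-0.23554492, -0.49699704, -0.83517216],
       [ 0.33359487,  0.76579348, -0.54979524]]), 't': array([-0.54490646,  0.23761141,  1.04445751])}
side catch_top [284, 197, 313, 219] 0.67
side lug_back [359, 196, 374, 213] 0.69
side lug_back [290, 180, 344, 230] 0.6
side bolt_tip [294, 181, 342, 231] 0.71
side cover_handle [243, 181, 360, 258] 0.57
side latch [236, 168, 396, 292] 0.64
```

View pics/top0.png

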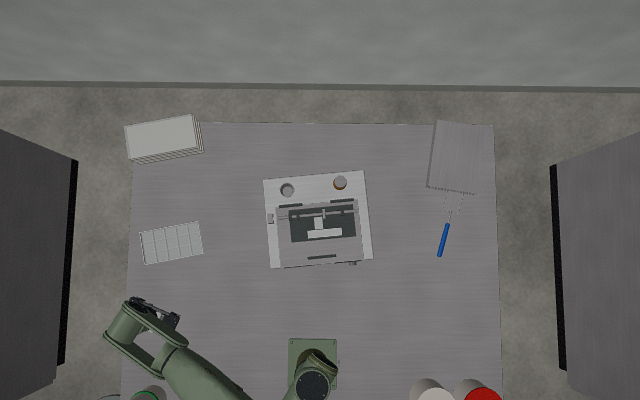

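View pics/side0.png

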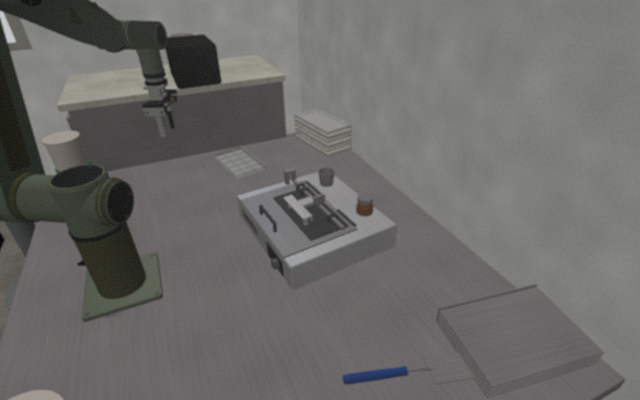

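The top view shows the tank around (318,219) with a slight yaw. Its catch strip is at about (325,233) and the lug at (319,222). The side view shows the same latch around (305,205). I'll enlarge both.

```bash
python3 - <<'E'
import cv2,numpy as np
a=cv2.imread('pics/top0.png')[162:278,255:380];b=cv2.imread('pics/side0.png')[160:290,230:400]
cv2.imwrite('pics/tc.png',cv2.resize(a,None,fx=5,fy=5,interpolation=cv2.INTER_CUBIC))
cv2.imwrite('pics/sc.png',cv2.resize(b,None,fx=4.5,fy=4.5,interpolation=cv2.INTER_CUBIC))
E
```

```text
(no output)
```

View pics/tc.png

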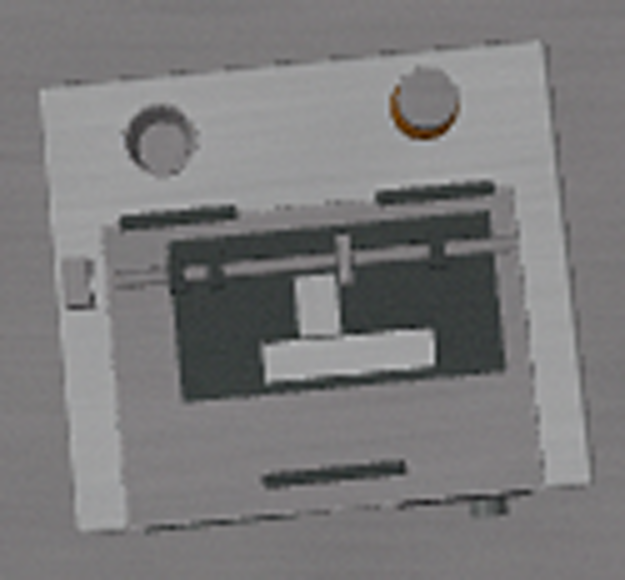

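View pics/sc.png

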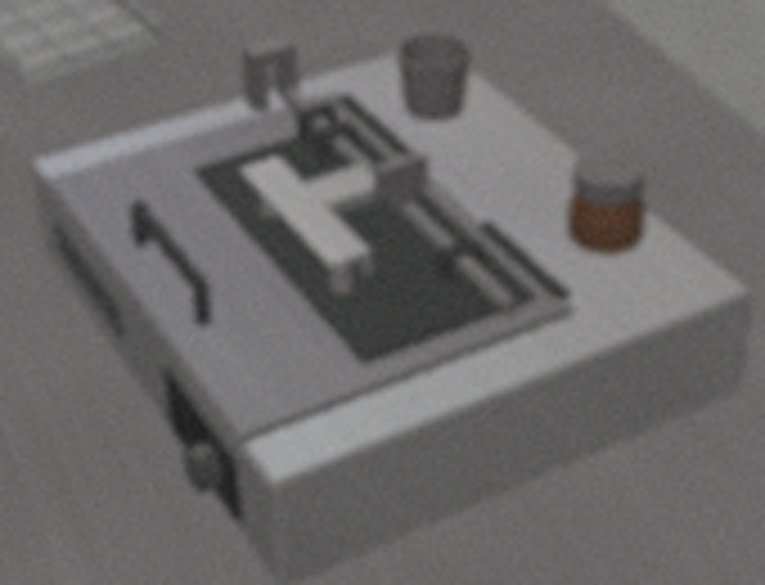

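```bash
cat > h.py <<'E'
import numpy as np,cv2
from scipy.optimize import least_squares
from bench import cams
P={c:cams.camera_params(c) for c in('top','side')}
def proj(c,X):
    p=P[c];q=(p['K']@(p['R']@np.asarray(X).T+p['t'][:,None]));return (q[:2]/q[2]).T
def w(L,m):
    L=np.asarray(L,float)/1e3;c,s=np.cos(m[2]),np.sin(m[2])
    return L@np.array([[c,s,0],[-s,c,0],[0,0,1]])+[m[0],m[1],.11]
E
python3 - <<'E'
from h import *
L=[(-20,45,34),(-20,-85,34),(-50,-85,34),(-50,45,34),(200,200,-10),(200,-200,-10),(-150,-200,-10),(-150,200,-10)]
T=(np.array([(263,345),(434,328),(436,368),(267,384),(40,92),(545,40),(590,482),(80,530)])+.5)/5-.5+[255,162]
Ls=[(-20,45,34),(-50,45,34),(-50,-85,34),(-20,-85,34),(200,-200,-10),(-150,-200,-10),(-150,200,-10)]
S=(np.array([(275,155),(240,165),(330,265),(370,250),(748,292),(268,483),(38,162)])+.5)/4.5-.5+[230,160]
ft=lambda m:(proj('top',w(L,m))-T).ravel()
fs=lambda m:(proj('side',w(Ls,m))-S).ravel()
for n,f in(('top',ft),('side',fs),('both',lambda m:np.r_[ft(m),fs(m)])):
    r=least_squares(f,[.55,0,0],loss='soft_l1');print(n,r.x.round(4),r.fun.reshape(-1,2).round(1).tolist())
E
```

```text
top [ 0.5413 -0.0217  0.1078] [[-0.2, -0.1], [-0.1, -0.1], [0.3, -0.1], [-0.2, 0.0], [-0.4, -1.0], [0.3, -0.4], [1.3, 0.6], [-0.6, 1.4]]
side [ 0.5414 -0.0165  0.0982] [[0.8, -0.2], [-0.2, 0.3], [-0.5, -0.3], [0.0, -0.1], [1.7, -0.1], [-0.0, 0.4], [-1.8, -1.2]]
both [ 0.541  -0.0196  0.1015] [[-0.8, -0.1], [-0.7, 0.2], [-0.3, 0.1], [-0.9, 0.1], [-0.7, -1.3], [0.1, -0.1], [0.6, 1.1], [-1.4, 1.1], [1.0, 0.4], [-0.0, 0.9], [-0.1, 0.4], [0.4, 0.4], [2.2, 0.4], [0.5, 1.2], [-1.8, -0.6]]
```

Call:
send_rows(
  deltas=[-0.33, 0.083, -0.15, 0.01, 0, 0, -0.043, -0.33, 0.083, -0.15, 0.01, 0, 0, -0.043, -0.33, 0.083, -0.15, 0.01, 0, 0, -0.043, -0.33, 0.083, -0.15, 0.01, 0, 0, -0.043, -0.33, 0.083, -0.15, 0.01, 0, 0, -0.043, -0.33, 0.083, -0.15, 0.01, 0, 0, -0.043, -0.33, 0.083, -0.15, 0.01, 0, 0, -0.043, -0.33, 0.083, -0.15, 0.01, 0, 0, -0.043],
)

```text
clock: 1.5
tcp_pos: [0.3846, 0.2306, 0.2259]
orientation: [0.0, 0.449, 0.893, 0.0]
contact_force: [0.3, 0.7, -0.1]
gripper_width: 0.0629
grasp_force: 0.0
```

Call:
send_rows(
  deltas=[-0.33, 0.083, -0.15, 0, 0, 0, -0.043, -0.33, 0.083, -0.15, 0, 0, 0, -0.043, -0.33, 0.083, -0.15, 0, 0, 0, -0.043, -0.33, 0.083, -0.15, 0, 0, 0, -0.043, -0.33, 0.083, -0.15, 0, 0, 0, -0.043, -0.33, 0.083, -0.15, 0, 0, 0, -0.043, -0.33, 0.083, -0.15, 0, 0, 0, -0.043, -0.33, 0.083, -0.15, 0, 0, 0, -0.043],
)

```text
clock: 2.3
tcp_pos: [0.5507, -0.0696, 0.2256]
orientation: [0.0, 0.672, 0.741, 0.0]
contact_force: [-0.7, 0.4, 0.5]
gripper_width: 0.0627
grasp_force: 0.0
```

Call:
send_rows(
  deltas=[-0.33, 0, 0, -0.06, 0, 0, 0, -0.33, 0, 0, -0.06, 0, 0, 0, -0.33, 0, 0, -0.06, 0, 0, 0, -0.33, 0, 0, -0.06, 0, 0, 0, -0.33, 0, 0, 0, 0, 0, 0, -0.33, 0, 0, 0, 0, 0, 0, -0.33, 0, 0, 0, 0, 0, 0, -0.33, 0, 0, 0, 0, 0, 0],
)

```text
clock: 3.1
tcp_pos: [0.5507, -0.0679, 0.1665]
orientation: [0.001, 0.67, 0.742, 0.0]
contact_force: [-0.1, -0.3, 0.5]
gripper_width: 0.0624
grasp_force: 0.0
```

```bash
python3 - <<'E'
from h import *
from bench import telemetry
s=telemetry.observe();t=s['tcp_pos'];q=s['orientation'];a=2*np.arctan2(q[2],q[1])-np.pi/2
print(t,np.degrees(a),s['gripper_width'],s['contact_force'])
e=np.array([np.cos(a),np.sin(a),0])*.0375
ims=[]
for c,(x,y,W,H) in(('top',(285,185,80,60)),('side',(265,165,100,75))):
    im=cams.capture(c)[:,:,::-1].copy()
    f=8 if c=='top' else 6
    cr=cv2.resize(im[y:y+H,x:x+W],None,fx=f,fy=f,interpolation=cv2.INTER_CUBIC)
    m=(.541,-.0196,.1035)
    tips=proj(c,[t-e,t+e])
    lug=proj(c,w([(18,-30,48),(56,-30,48),(56,-20,48),(18,-20,48)],m)); st=proj(c,w([(-20,45,34),(-20,-85,34),(-50,-85,34),(-50,45,34)],m))
    fx=lambda p:((np.asarray(p)+.5-[x,y])*f-.5).round().astype(np.int32)
    cv2.polylines(cr,[fx(lug),fx(st)],True,(0,255,0),1)
    for p in fx(tips): cv2.circle(cr,tuple(map(int,p)),4,(0,0,255),1)
    cv2.imwrite(f'pics/{c}1.png',cr)
E
```

```text
[ 0.55071604 -0.06785781  0.16653946] 5.831175440102252 0.06236429013812749 [-0.11579978 -0.26456045  0.52798842]
```

View pics/side1.png

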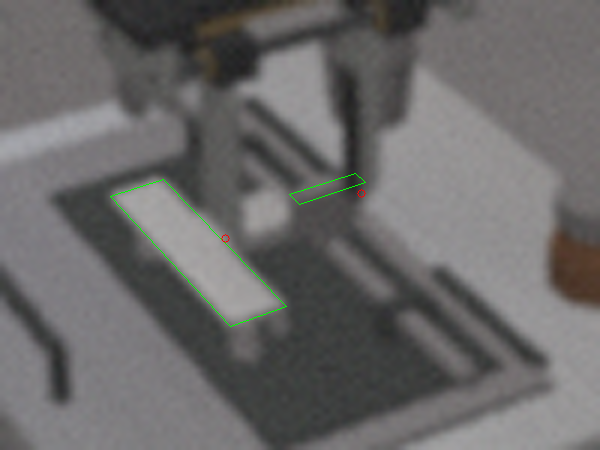

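View pics/top1.png

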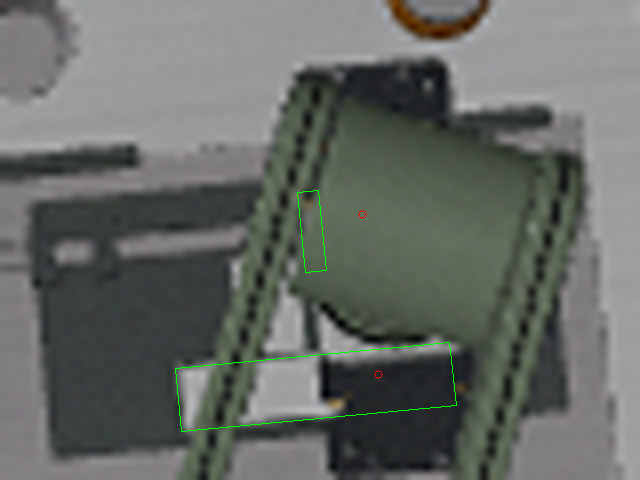

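The side view shows the fingertips at about (220,232) over the strip and (360,188) behind the lug. They match the projection within about 2 mm, and the strip outline lies on the strip. Next I press down.

Call:
send_rows(
  deltas=[-0.33, -0.008, 0, -0.03, 0, 0, 0, -0.33, 0, 0, -0.03, 0, 0, 0, -0.33, 0, 0, -0.02, 0, 0, 0, -0.33, 0, 0, -0.02, 0, 0, 0, -0.33, 0, 0, -0.02, 0, 0, 0, -0.33, 0, 0, 0, 0, 0, 0, -0.33, 0, 0, 0, 0, 0, 0, -0.33, 0, 0, 0, 0, 0, 0],
)

```text
clock: 4.0
tcp_pos: [0.5476, -0.0679, 0.1357]
orientation: [-0.0, 0.67, 0.742, -0.0]
contact_force: [-4.0, 0.1, 4.3]
gripper_width: 0.0626
grasp_force: 2.1
```

```bash
python3 - <<'E'
from h import *
from bench import telemetry
s=telemetry.observe();d=s['tcp_pos']-[.541,-.0196,.11];c,n=np.cos(.1035),np.sin(.1035)
print((1e3*np.array([c*d[0]+n*d[1],-n*d[0]+c*d[1],d[2]])).round(1),s['contact_force'],s['ft_torque'],s['gripper_width'])
E
```

```text
[  1.5 -48.7  25.7] [-3.98869993  0.12434764  4.30464721] [-5.31395214e-04  8.38984264e-01 -3.28671542e-02] 0.06257193339520678
```

Call:
send_rows(
  deltas=[-0.33, 0, 0, -0.006, 0, 0, 0, -0.33, -0.001, 0.01, 0, 0, 0, 0, -0.33, -0.002, 0.02, 0, 0, 0, 0, -0.33, -0.002, 0.02, 0, 0, 0, 0, -0.33, -0.002, 0.02, 0, 0, 0, 0, -0.33, -0.002, 0.02, 0, 0, 0, 0, -0.33, -0.002, 0.02, 0, 0, 0, 0, -0.33, 0, 0, 0, 0, 0, 0],
)

```text
clock: 4.8
tcp_pos: [0.5467, -0.0402, 0.1349]
orientation: [0.002, 0.67, 0.742, 0.001]
contact_force: [1.6, -3.5, 5.5]
gripper_width: 0.0625
grasp_force: 2.6
```

```bash
cat > st.py <<'E'
from h import *
from bench import telemetry
s=telemetry.observe();d=s['tcp_pos']-[.541,-.0196,.11];c,n=np.cos(.1035),np.sin(.1035)
print((1e3*np.array([c*d[0]+n*d[1],-n*d[0]+c*d[1],d[2]])).round(1),s['contact_force'],s['ft_torque'],s['gripper_width'],s['clock'])
E
python3 st.py
```

```text
[  3.6 -21.1  24.9] [ 1.58376204 -3.5070387   5.46283389] [-0.74416435 -0.0676947   0.04446235] 0.06246992767251812 4.8
```

Call:
send_rows(
  deltas=[-0.33, -0.003, 0.02, 0, 0, 0, 0, -0.33, -0.003, 0.02, 0, 0, 0, 0, -0.33, -0.003, 0.02, 0, 0, 0, 0, -0.33, -0.002, 0.02, 0, 0, 0, 0, -0.33, -0.002, 0.02, 0, 0, 0, 0, -0.33, -0.002, 0.02, 0, 0, 0, 0, -0.33, -0.002, 0.02, 0, 0, 0, 0, -0.33, 0, 0, 0, 0, 0, 0],
)

```text
clock: 5.6
tcp_pos: [0.5429, -0.0071, 0.135]
orientation: [0.003, 0.671, 0.742, -0.0]
contact_force: [2.1, -8.0, 3.7]
gripper_width: 0.0626
grasp_force: 6.3
```

```bash
python3 st.py
```

```text
[ 3.2 12.2 25. ] [ 2.13139077 -7.96827231  3.69459404] [-1.57571688 -0.12656702 -0.29913956] 0.06257381575277059 5.6
```

Call:
send_rows(
  deltas=[-0.33, 0, 0.006, -0.002, 0, 0, 0, -0.33, 0, 0.006, 0, 0, 0, 0, -0.33, 0, 0.006, 0, 0, 0, 0, -0.33, 0, 0, 0, 0, 0, 0, -0.33, 0, 0, 0, 0, 0, 0, -0.33, 0, 0, 0, 0, 0, 0, -0.33, 0, 0, 0, 0, 0, 0, -0.33, 0, 0, 0, 0, 0, 0],
)

```text
clock: 6.4
tcp_pos: [0.5429, -0.007, 0.1351]
orientation: [0.006, 0.671, 0.741, -0.003]
contact_force: [-1.4, -17.9, 6.6]
gripper_width: 0.0623
grasp_force: 9.6
```

```bash
python3 st.py
```

```text
[ 3.2 12.3 25.1] [ -1.39103253 -17.86054086   6.57480785] [-3.35598325  0.18203368 -0.38422235] 0.06229536846603636 6.4
```

Call:
send_rows(
  deltas=[-0.33, 0, -0.012, 0, 0, 0, 0, -0.33, 0.001, -0.012, 0, 0, 0, 0, -0.33, 0.001, -0.012, 0, 0, 0, 0, -0.33, 0, 0, 0, 0, 0, 0, -0.33, 0, 0, 0.02, 0, 0, 0, -0.33, 0, 0, 0.02, 0, 0, 0, -0.33, 0, 0, 0.04, 0, 0, 0, -0.33, 0, 0, 0.08, 0, 0, 0],
)

```text
clock: 7.2
tcp_pos: [0.5387, -0.0097, 0.1715]
orientation: [-0.003, 0.67, 0.742, -0.002]
contact_force: [0.1, 0.4, -0.1]
gripper_width: 0.0624
grasp_force: 0.0
```

Call:
send_rows(
  deltas=[-0.33, 0, 0, 0.1, 0, 0, 0, -0.33, 0, 0, 0.1, 0, 0, 0, -0.33, 0, 0, 0.1, 0, 0, 0, -0.33, -0.1, 0, 0.05, 0, 0, 0, -0.33, -0.15, 0, 0, 0, 0, 0, -0.33, -0.15, 0, 0, 0, 0, 0, -0.33, 0, 0, 0, 0, 0, 0, -0.33, 0, 0, 0, 0, 0, 0],
)

```text
clock: 8.0
tcp_pos: [0.4408, -0.01, 0.2609]
orientation: [0.0, 0.671, 0.742, -0.0]
contact_force: [-0.7, -0.6, -0.5]
gripper_width: 0.0627
grasp_force: 0.0
```

```bash
python3 st.py; python3 - <<'E'
from h import *
x,y,W,H=265,165,100,75
im=cams.capture('side')[:,:,::-1]
cr=cv2.resize(im[y:y+H,x:x+W],None,fx=6,fy=6,interpolation=cv2.INTER_CUBIC)
m=(.541,-.0196,.1035)
for L in([(18,20,48),(56,20,48),(56,30,48),(18,30,48)],[(-20,45,34),(-20,-85,34),(-50,-85,34),(-50,45,34)]):
    cv2.polylines(cr,[((proj('side',w(L,m))+.5-[x,y])*6).astype(np.int32)],True,(0,255,0),1)
cv2.imwrite('pics/end.png',cr)
E
```

```text
[-98.7  19.9 150.9] [-0.65844392 -0.56606318 -0.54511954] [-0.08462193 -0.00413503  0.02384896] 0.06270816077622307 8.0
```

View pics/end.png

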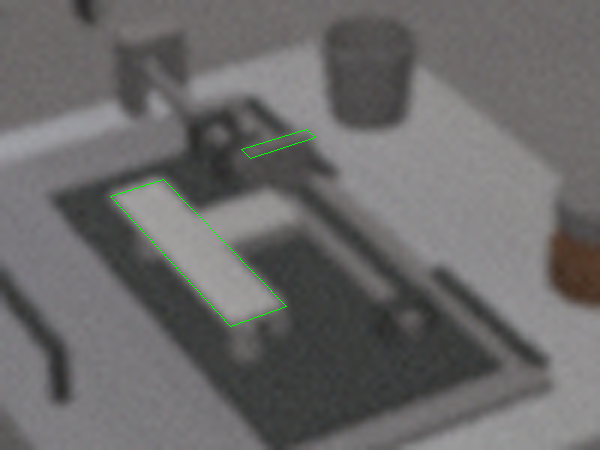

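The lug now sits on the home outline at (280,145), the bolt reaches into the keeper at (150,70), and the strip is back up on its outline. The cup and jar haven't moved and the hand is clear.

```bash
python3 -c "
from bench import close_job;print(close_job())"
```

```text
the job is handed in; nothing more can be done
None
```

I've handed the job in: the bolt is fully home in its keeper, the catch has sprung back up and the hand is clear. The final side picture confirms this and shows the jar and cup unmoved, but I didn't check the mould and spatula again, and the hand-in returned no verdict.

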